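# Lid the plywood boxes

## Task

The four plywood boxes are finished and their loose lids lie in a pile. Take the pile apart and close each box with its own lid, the one of the same outline, so that every lid sits flat and fully home on its box with its edges square to it. Don't knock over or shove aside the open pot of filler.

Things in the scene. Friction and masses are not known exactly. Their poses are not given: they have to be found in the camera images.
- long_lid: Longest lid, bottom of the pile, on the table: plywood plate 180 x 64 x 12 mm (x, y, z), centred under it a locating pad 148 x 32 x 6 mm. Origin: centre of the pad's underside (plate from z = 6 to 18 mm), z up. No handle: gripped by the plate's edges across y.
- medium_lid: Medium lid, lying centrally on the long lid and along it: plywood plate 136 x 62 x 12 mm (x, y, z), centred under it a locating pad 104 x 30 x 6 mm. Origin: centre of the pad's underside (plate from z = 6 to 18 mm), z up. No handle: gripped by the plate's edges across y.
- square_lid: Square lid, on one half of the medium lid, lined up with it; the round lid lies on the other half (which half varies), 4 mm away along x: plywood plate 56 x 56 x 12 mm (x, y, z), centred under it a locating pad 24 x 24 x 6 mm. Origin: centre of the pad's underside (plate from z = 6 to 18 mm), z up. No handle: gripped by the plate's edges across y.
- round_lid: Round lid, on the half of the medium lid beside the square one: plywood plate 56 mm in diameter, 12 mm thick, centred under it a locating pad 24 mm in diameter, 6 mm thick. Origin: centre of the pad's underside (plate from z = 6 to 18 mm), z up, x as the medium lid's x (within 4 degrees). Gripped by the plate's edge, across y.
- long_box: Longest box: open-topped plywood, outside 176 x 60 mm (x, y), 46 mm high, walls and floor 6 mm, mouth 164 x 48 mm. Loose on the table, empty. Origin: centre of its underside, z up. Lid home: its pad in the mouth (8 mm play each way), plate on the rim, lid origin 40 mm above box origin.
- medium_box: Medium rectangular box: open-topped plywood, outside 132 x 58 mm (x, y), 52 mm high, walls and floor 6 mm, mouth 120 x 46 mm. Loose on the table, empty. Origin: centre of its underside, z up. Lid home: its pad in the mouth (8 mm play each way), plate on the rim, lid origin 46 mm above box origin.
- square_box: Square box (lid goes on in any quarter turn): open-topped plywood, outside 52 x 52 mm (x, y), 58 mm high, walls and floor 6 mm, mouth 40 x 40 mm. Loose on the table, empty. Origin: centre of its underside, z up. Lid home: its pad in the mouth (8 mm play each way), plate on the rim, lid origin 52 mm above box origin.
- round_box: Round box (lid may be turned any way): open-topped plywood, outside diameter 52 mm, 50 mm high, wall and floor 6 mm, mouth 40 mm in diameter. Loose on the table, empty. Origin: centre of its underside, z up. Lid home: its pad in the mouth (8 mm play), plate on the rim, lid origin 44 mm above box origin.
- filler_pot: Bystander: open white plastic pot with brown wood filler, 72 mm across the rim, 45 mm high, standing on the table; not to be knocked. Origin: centre of its underside, z up.
Mind the look-alikes: they are no part of the job. What is shaped like the round_lid but orange or pink is not meant.

How it is judged:
At the end, for the whole second after the job is handed in: Each lid lies on the box of its own outline: centre within 12 mm of the box's, height within 3 mm of fully home, lid and box level within 0.06 rad, straight edges within 0.25 rad of the box's (square: any quarter turn; round: any way), all released and at rest (horizontal distance between long_lid and long_box below 0.012 m and z of long_lid in the frame of long_box between 0.037 and 0.043 m and angle between each of long_lid, long_box, medium_lid, medium_box, square_lid, square_box, round_lid, round_box's own z axis and vertical below 0.06 rad and linear speed of each of long_lid, long_box, medium_lid, medium_box, square_lid, square_box, round_lid, round_box below 0.02 m/s and contact force between each of long_lid, medium_lid, square_lid, round_lid and the fingers below 0.05 N and angle between the x axis of long_lid and the x axis of long_box, either way round below 0.25 rad and horizontal distance between medium_lid and medium_box below 0.012 m and z of medium_lid in the frame of medium_box between 0.043 and 0.049 m and angle between the x axis of medium_lid and the x axis of medium_box, either way round below 0.25 rad and horizontal distance between square_lid and square_box below 0.012 m and z of square_lid in the frame of square_box between 0.049 and 0.055 m and (angle between the x axis of square_lid and the x axis of square_box, either way round below 0.25 rad or angle between the x axis of square_lid and the y axis of square_box, either way round below 0.25 rad) and horizontal distance between round_lid and round_box below 0.012 m and z of round_lid in the frame of round_box between 0.041 and 0.047 m); the robot touches nothing.
It fails at once if the filler pot is tipped or pushed more than 30 mm from where it stood (angle between filler_pot's own z axis and vertical above 0.4 rad or distance of filler_pot from where it was at the start of the episode above 0.03 m).
It also fails if it takes over 96 s, if anything falls off the work surface, if the arm or the gripper's body presses on something with over 40 N, if the wrist force passes 120 N, or if a joint passes its speed limit or range.

## Robot

A 6-joint arm with a two-finger parallel gripper is mounted at the origin on the work surface. World frame = base frame: x ahead of the robot, y to its left, z up, the work surface at z = 0. Lengths are in m, angles in rad, forces in N, time in s.
With the tool pointing down it reaches from about 0.25 to 0.725 m from the base axis. Payload 4 kg.
Tool frame: the origin (TCP) lies midway between the tips of the shut fingers; the grasp point (between the pads) lies bot.tcp_to_grasp behind it (bot.tcp_to_grasp is the distance from the TCP to the grasp point, in m); z points along the fingers, y is the line along which they close (so a half turn about z gives the same grasp; the last joint's range is limited). The gripper opens to 85 mm and grips with 20 to 120 N. Pads are 22 mm wide; open, the fingers measure 114 mm over their backs; the gripper's body (76 mm by 85 mm) begins 54 mm behind the grasp point. The pads swing forward as they close: fully open they stand 13 mm farther back than shut.
Start: joints at [1.179, 0.241, 0.005, 1.335, 0, 1.571], TCP at [0.191, 0.462, 0.231] pointing down, gripper open.
Joint ranges: [-2.72, 2.72], [-1.05, 1.87], [-1.09, 1.28], [-1.99, 2.15], [-1.42, 1.44], [-3.14, 3.14]. Speed limits (rad/s): [2.79, 2.79, 3.14, 3.14, 3.14, 3.14].

## Interface

Orientations are given as a unit quaternion [x, y, z, w].
In Python, from workcell import readout, camera, bot gives the robot as it stands. The module is installed in compiled form; this text tells all that it offers.
- The arm moves only by the tool jog_arm, never from a script. Its argument "motion" is a list of rows, each an object of numbers: "x", "y", "z": the shift along the tool's x, y, z in mm; "spin": the turn about the tool's z in degrees; "fingers": the closure, from -1 (fully open) to 1 (shut). A call has 1 to 8 rows; each row is the pose to reach, as a shift and turn from the pose commanded when the call began, along the tool's axes at that moment; what a row does not reach only later rows make up. A row lasts 1/8 s, in which the tool goes at most 62.5 mm and 10.7 degrees, less where a joint would pass 70% of its speed; a pose out of reach is approached as far as the arm can. A call with a gripper value outside its range is refused whole. The fingers move at their own pace and stop on an object; the grip force is fixed at half the most. Time passes only in rows, so rows that repeat a pose let the fingers close. It gives the time, the measured TCP pose, the force, the opening and the grip force at its end, in the units of the state.
- readout.get_obs(): the state, without advancing time (a new reading comes with each control period).
- camera(name): name is "scene" or "top" or "wrist"; returns a dict with "pixels" (400x640x3 uint8, red, green, blue), "K" (3x3 intrinsics, pixels), "rvec" (rotation vector, rad) and "tvec" (3), from world to camera coordinates, as OpenCV has them. Camera axes: x right, y down, z forward; pixel columns grow to the right and rows downward; lengths in m; the calibration is good to about 2 mm. The wrist camera is an equidistant fisheye: a pixel r from the principal point sees the ray r / f radians off the axis. A picture is of the moment at which its call begins. There is no depth.
- bot.job_done(): hands the job in; it is judged then, once.
The state is a dict: "clock": time; "joint_pos": joint angles; "joint_vel": joint speeds; "tau": joint torques, N m; "eef_pos": TCP position; "tool_rot": TCP orientation; "ft_force": force on the tool from outside, world axes, zero at the start; "ft_torque": the same for the moment, N m; "grip_width": finger opening in m; "grasp_force": force on a finger pad.
Only numpy, scipy, OpenCV 4.12 (cv2) and the standard library are available. Lean on these libraries where they do the work, as an engineer would, in place of code of your own. Each camera call takes 0.05 s, during which the arm holds its last target. There are 200 camera calls.

## Working session

There is one attempt and no reset: what is moved stays moved. The work goes in short steps, Python scripts to look and compute and a tool call to move; the robot and the scene stay as the last step left them, time stands still between calls to the robot, and variables do not carry over. Pictures are saved under pics/ and viewed, at most 14 in all, crops included, and the job is handed in when it is done.

Besides the shell and the picture viewer there is one more tool, called after "Call:" as name(argument=value, ...) on one line, values as JSON. jog_arm: Moves the arm, as the interface text tells. Its arguments: {"type":"object","properties":{"motion":{"type":"array"}},"required":["motion"]}

```bash
mkdir -p pics; python3 - <<'E'
from workcell import readout, camera, bot
import cv2,pickle
o=readout.get_obs(); print({k:o[k] for k in('clock','eef_pos','tool_rot','grip_width')},bot.tcp_to_grasp)
for n in('scene','top'):
    c=camera(n); pickle.dump(c,open(n+'.pkl','wb')); cv2.imwrite(f'pics/{n}0.png',c['pixels'][:,:,::-1]); print(c['K'],c['rvec'],c['tvec'])
E
```

```text
{'clock': 0.0, 'eef_pos': array([0.19067989, 0.461538  , 0.23041096]), 'tool_rot': array([ 1.94649422e-01,  9.80872326e-01, -1.01783611e-03, -2.16581701e-04]), 'grip_width': 0.08559346313795678} 0.0187
[[497.7500755    0.         320.36458411]
 [  0.         497.7500755  196.2175961 ]
 [  0.           0.           1.        ]] [ 0.92388155  2.63354695 -0.8764648 ] [ 0.44898914 -0.22308618  1.46372673]
[[448.9766298    0.         315.19003314]
 [  0.         448.9766298  200.74142384]
 [  0.           0.           1.        ]] [ 2.12475458 -2.12998664  0.16330852] [1.09922788e-04 5.31204050e-01 1.10887462e+00]
```

View pics/top0.png

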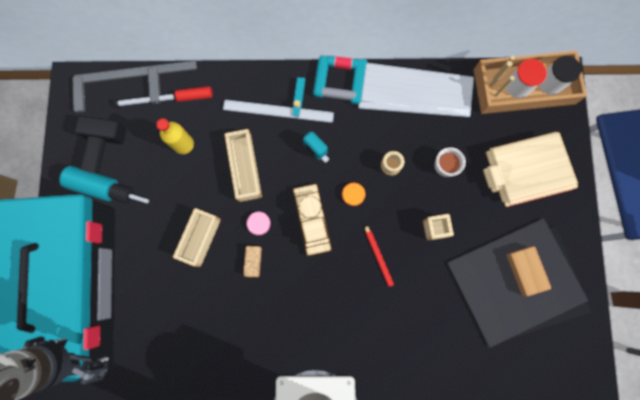

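View pics/scene0.png

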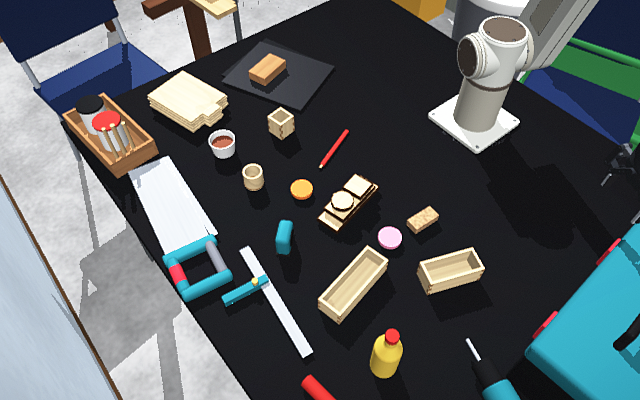

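The top view shows the long box at (243,165), medium box (197,237), square box (439,227), round box (392,162) and pot (450,162). The pile is around (312,218), with the round lid at (309,206) and the square lid at (317,240). The look-alikes are the orange disc (353,194) and the pink one (258,223); neither is plywood-coloured. The round lid meant is the plywood disc on the pile.

```bash
cat > h.py <<'E'
import numpy as np,cv2,pickle
from scipy.spatial.transform import Rotation as Ro
def ray(c,uv,z,fish=False):
    R=cv2.Rodrigues(np.array(c['rvec'],float))[0]; t=np.array(c['tvec'],float).ravel(); K=np.array(c['K'])
    uv=np.atleast_2d(np.array(uv,float)); p=(uv-K[:2,2])/[K[0,0],K[1,1]]
    if fish:
        r=np.linalg.norm(p,axis=1,keepdims=True)+1e-12; d=np.hstack([p/r*np.sin(r),np.cos(r)])
    else: d=np.hstack([p,np.ones((len(p),1))])
    C=-R.T@t; d=d@R; s=(z-C[2])/d[:,2:]; return (C+s*d)
def mask(im):
    h=cv2.cvtColor(im,cv2.COLOR_RGB2HSV); m=cv2.inRange(h,(8,20,95),(30,190,255)); return m
def go(o,x,y,z,yaw=None):
    """yaw = world direction (deg) of finger-closing line; prints the shift in tool mm and spin"""
    R=Ro.from_quat(o['tool_rot']); d=R.inv().apply(np.array([x,y,z])-o['eef_pos'])*1000
    s=0
    if yaw is not None:
        v=R.inv().apply([np.cos(np.radians(yaw)),np.sin(np.radians(yaw)),0]); s=np.degrees(np.arctan2(-v[0],v[1])); s=(s+90)%180-90
    return np.round(d,1),round(s,1)
E
python3 - <<'E'
from h import *
c=pickle.load(open('top.pkl','rb')); R=cv2.Rodrigues(c['rvec'])[0]; print('cam',-R.T@c['tvec'])
m=mask(c['pixels']); m=cv2.morphologyEx(m,cv2.MORPH_CLOSE,np.ones((3,3)))
H={'long':(243,165,.023),'med':(197,237,.026),'sq':(439,227,.029),'rd':(392,162,.025),'pile':(312,218,.027),'pot':(450,162,.045)}
cs,_=cv2.findContours(m,cv2.RETR_EXTERNAL,cv2.CHAIN_APPROX_NONE)
for n,(u,v,z) in H.items():
    for k in cs:
        if cv2.pointPolygonTest(k,(u,v),False)>=0:
            P=ray(c,k[:,0,:],z)[:,:2]; (x,y),(w,h),a=cv2.minAreaRect((P*1000).astype(np.float32))
            la=a if w>h else a+90
            print(n,round(x),round(y),round(w),round(h),'long axis deg',round(la,1),'n',len(k))
print(ray(c,[[450,162],[309,206],[317,240]],.05))
E
```

```text
cam [ 0.33880774 -0.01748919  1.18181391]
long 634 192 195 73 long axis deg 11.2 n 182
med 439 306 81 143 long axis deg 158.5 n 150
sq 465 -317 62 72 long axis deg 99.3 n 91
rd 636 -206 59 69 long axis deg 160.7 n 68
pile 487 8 182 66 long axis deg 12.1 n 178
pot 631 -349 47 45 long axis deg 89.7 n 50
[[ 0.63050175 -0.34967881  0.05      ]
 [ 0.51673606  0.01454422  0.05      ]
 [ 0.42995508 -0.00571026  0.05      ]]
```

```bash
python3 - <<'E'
from h import *
from workcell import readout
o=readout.get_obs(); print(go(o,.475,.005,.23,102))
E
```

```text
(array([-437.1, -313.5,    1.1]), np.float64(-34.4))
```

Call:
jog_arm(motion=[{"x": -55, "y": -39, "z": 0, "spin": -5}, {"x": -109, "y": -78, "z": 0, "spin": -10}, {"x": -164, "y": -118, "z": 0, "spin": -15}, {"x": -218, "y": -157, "z": 0, "spin": -20}, {"x": -273, "y": -196, "z": 0, "spin": -25}, {"x": -328, "y": -235, "z": 0, "spin": -30}, {"x": -382, "y": -274, "z": 0, "spin": -34.4}, {"x": -437, "y": -313.5, "z": 0, "spin": -34.4}])

```text
validation failed for argument at $.mo...
```

```bash
python3 - <<'E'
from h import *
from workcell import readout,camera
o=readout.get_obs(); print(o['eef_pos'],o['joint_pos'],o['clock'],go(o,.475,.005,.23,102))
c=camera('wrist'); pickle.dump(c,open('w1.pkl','wb')); cv2.imwrite('pics/w1.png',c['pixels'][:,:,::-1])
E
```

```text
[0.19069243 0.46159281 0.23048968] [1.17901674e+00 2.41358682e-01 3.85425669e-03 1.33520136e+00
 2.59062646e-05 1.57076212e+00] 0.1 (array([-437.1, -313.5,    1.1]), np.float64(-34.4))
```

View pics/w1.png

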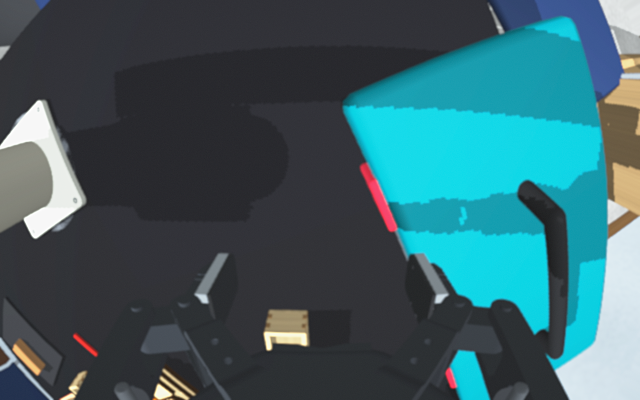

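The move was refused, and the arm hasn't moved. The picture shows the fingers at (210,280) and (430,280) over empty table. I'll give every row all its fields.

Call:
jog_arm(motion=[{"x": -55, "y": -39, "z": 0, "spin": -5, "fingers": -1}, {"x": -109, "y": -78, "z": 0, "spin": -10, "fingers": -1}, {"x": -164, "y": -118, "z": 0, "spin": -15, "fingers": -1}, {"x": -218, "y": -157, "z": 0, "spin": -20, "fingers": -1}, {"x": -273, "y": -196, "z": 0, "spin": -25, "fingers": -1}, {"x": -328, "y": -235, "z": 0, "spin": -30, "fingers": -1}, {"x": -382, "y": -274, "z": 0, "spin": -34, "fingers": -1}, {"x": -437, "y": -313, "z": 0, "spin": -34, "fingers": -1}])

```text
clock: 1.15
eef_pos: [0.456, 0.0358, 0.2313]
tool_rot: [-0.101, 0.995, 0.0, 0.0]
ft_force: [1.2, 2.0, -0.0]
grip_width: 0.0852
grasp_force: 0.0
```

```bash
python3 - <<'E'
from h import *
from workcell import readout,camera
o=readout.get_obs(); print(o['eef_pos'],o['joint_pos'],o['clock'],go(o,.475,.005,.23,102))
c=camera('wrist'); pickle.dump(c,open('w2.pkl','wb')); cv2.imwrite('pics/w2.png',c['pixels'][:,:,::-1])
E
```

```text
[0.45603026 0.03583529 0.23126772] [ 7.82014098e-02  1.56273875e-01 -1.00915569e-01  1.31336415e+00
  3.29167147e-04 -1.23576507e-01] 1.15 (array([-12.4, -34. ,   1.3]), np.float64(-0.4))
```

View pics/w2.png

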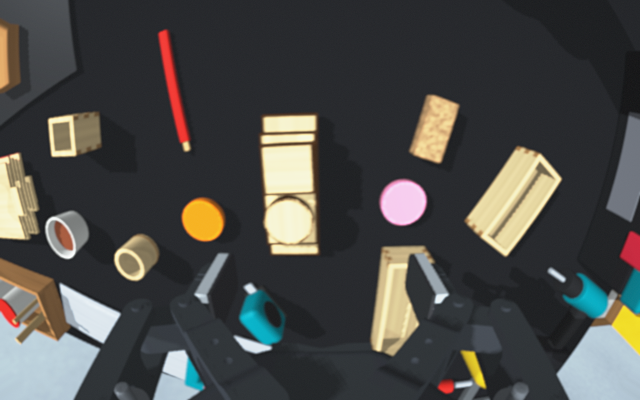

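The wrist view shows the pile upright in the picture. The square lid is at (288,170), the round one (plywood colour) at (289,219), the long lid's ends at (289,123) and (291,248). Orange (203,219) and pink (403,202) are decoys. I'll take one enlarged crop to confirm.

```bash
python3 - <<'E'
from h import *
c=pickle.load(open('w2.pkl','rb')); im=c['pixels'][105:265,240:340,::-1]
im=cv2.resize(im,None,fx=3.7,fy=3.7,interpolation=cv2.INTER_CUBIC)
cv2.imwrite('pics/w2c.png',im)
print(c['K'],c['tvec'])
m=mask(c['pixels']);
def rect(name,box,z):
    cs,_=cv2.findContours(m,cv2.RETR_EXTERNAL,cv2.CHAIN_APPROX_NONE)
    for k in cs:
        if cv2.pointPolygonTest(k,box,False)>=0:
            P=ray(c,k[:,0,:],z,True)[:,:2]; (x,y),(w,h),a=cv2.minAreaRect((P*1000).astype(np.float32)); print(name,round(x),round(y),round(w),round(h),round(a if w>h else a+90,1))
for n,b,z in(('pile',(288,170),.03),('med',(515,200),.026),('rd',(135,257),.025),('sq',(75,135),.029)): rect(n,b,z)
E
```

```text
[[309.70691629   0.         321.04299423]
 [  0.         309.70691629 196.54498773]
 [  0.           0.           1.        ]] [ 0.05600402 -0.47231553  0.23717545]
pile 488 4 173 67 12.2
med 441 309 107 148 158.5
rd 641 -211 59 101 144.1
sq 470 -323 62 115 99.0
```

View pics/w2c.png

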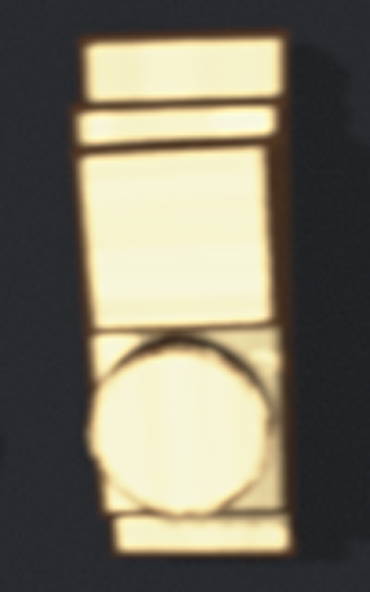

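```bash
python3 - <<'E'
from h import *
from workcell import readout
c=pickle.load(open('w2.pkl','rb'))
def P(l,z): return ray(c,np.array(l)/3.7+[240,105],z,True)[:,:2]*1000
for n,l,z in(('sq',[(80,152),(267,146),(276,325),(93,331)],.054),('rd',[(90,428),(270,428),(180,340),(180,516)],.054),('med',[(77,107),(277,104),(288,512),(105,515)],.036),('long',[(80,39),(288,36),(293,552),(114,552)],.018)):
    p=P(l,z); print(n,p.mean(0).round(1)); 
    if n!='rd':
        a=p[0]-p[3];b=p[1]-p[2]; 
        print('  len',np.linalg.norm(a).round(),np.linalg.norm(b).round(),'wid',np.linalg.norm(p[0]-p[1]).round(),np.linalg.norm(p[3]-p[2]).round(),'ang',np.degrees(np.arctan2(*(-(a+b))[::-1])).round(1))
E
```

```text
sq [459.   1.]
  len 54.0 53.0 wid 54.0 55.0 ang 13.4
rd [517.4  11.4]
med [488.7   6.6]
  len 135.0 134.0 wid 60.0 61.0 ang 12.5
long [491.3   7.6]
  len 179.0 178.0 wid 65.0 64.0 ang 12.1
```

```bash
python3 - <<'E'
from h import *
from workcell import readout
o=readout.get_obs(); print(go(o,.459,.001,.037,102.7))
E
```

```text
(array([  6.8, -26.7, 194.2]), np.float64(-1.6))
```

Call:
jog_arm(motion=[{"x": 7, "y": -27, "z": 50, "spin": -1.6, "fingers": -1}, {"x": 7, "y": -27, "z": 100, "spin": -1.6, "fingers": -1}, {"x": 7, "y": -27, "z": 130, "spin": -1.6, "fingers": -1}, {"x": 7, "y": -27, "z": 130, "spin": -1.6, "fingers": -1}])

```text
clock: 1.7
eef_pos: [0.4512, 0.0099, 0.099]
tool_rot: [-0.114, 0.993, 0.0, -0.003]
ft_force: [-0.3, 0.2, 0.9]
grip_width: 0.0852
grasp_force: 0.0
```

```bash
python3 - <<'E'
from h import *
from workcell import readout
o=readout.get_obs(); print(o['eef_pos'],go(o,.459,.001,.037,102.7))
E
```

```text
[0.45119999 0.00989049 0.0989997 ] (array([ -6. , -10.5,  61.9]), np.float64(0.4))
```

Call:
jog_arm(motion=[{"x": -6, "y": -10.5, "z": 30, "spin": 0.4, "fingers": -1}, {"x": -6, "y": -10.5, "z": 30, "spin": 0.4, "fingers": -1}])

```text
clock: 1.95
eef_pos: [0.4618, 0.0011, 0.0713]
tool_rot: [-0.111, 0.994, 0.0, -0.001]
ft_force: [-1.2, -0.2, 0.1]
grip_width: 0.0855
grasp_force: 0.0
```

```bash
python3 - <<'E'
from h import *
from workcell import readout
o=readout.get_obs(); print(o['eef_pos'],go(o,.459,.001,.037,102.7))
E
```

```text
[0.46183377 0.00105599 0.07127069] (array([ 2.7,  0.6, 34.3]), np.float64(0.0))
```

Call:
jog_arm(motion=[{"x": 2, "y": 0, "z": 20, "spin": 0, "fingers": -1}, {"x": 2, "y": 0, "z": 34, "spin": 0, "fingers": -1}, {"x": 2, "y": 0, "z": 34, "spin": 0, "fingers": 0.9}, {"x": 2, "y": 0, "z": 34, "spin": 0, "fingers": 0.9}, {"x": 2, "y": 0, "z": 34, "spin": 0, "fingers": 0.9}, {"x": 2, "y": 0, "z": 34, "spin": 0, "fingers": 0.9}])

```text
clock: 2.7
eef_pos: [0.4612, 0.0007, 0.0385]
tool_rot: [-0.111, 0.994, 0.0, 0.001]
ft_force: [-0.6, 0.8, 6.3]
grip_width: 0.0546
grasp_force: 63.7
```

```bash
python3 - <<'E'
from h import *
from workcell import readout
o=readout.get_obs(); print(go(o,.53,-.315,.17,99))
E
```

```text
(array([   2.3, -323.2, -131.4]), np.float64(3.8))
```

Call:
jog_arm(motion=[{"x": 0, "y": 0, "z": -30, "spin": 0, "fingers": 0.9}, {"x": 0, "y": -15, "z": -85, "spin": 0, "fingers": 0.9}, {"x": 0, "y": -70, "z": -130, "spin": 4, "fingers": 0.9}, {"x": 0, "y": -130, "z": -130, "spin": 4, "fingers": 0.9}, {"x": 0, "y": -190, "z": -130, "spin": 4, "fingers": 0.9}, {"x": 0, "y": -250, "z": -130, "spin": 4, "fingers": 0.9}, {"x": 2, "y": -300, "z": -130, "spin": 4, "fingers": 0.9}, {"x": 2, "y": -323, "z": -130, "spin": 4, "fingers": 0.9}])

```text
clock: 3.7
eef_pos: [0.5293, -0.3179, 0.1669]
tool_rot: [-0.075, 0.997, -0.0, -0.0]
ft_force: [-0.4, 0.6, -0.4]
grip_width: 0.0542
grasp_force: 63.4
```

Call:
jog_arm(motion=[{"x": 0, "y": 0, "z": 0, "spin": 0, "fingers": 0.9}])

```text
clock: 3.82
eef_pos: [0.5293, -0.3166, 0.1667]
tool_rot: [-0.075, 0.997, 0.0, -0.0]
ft_force: [-0.3, 0.7, -0.5]
grip_width: 0.0541
grasp_force: 63.4
```

```bash
python3 - <<'E'
from h import *
from workcell import readout,camera
o=readout.get_obs(); print(o['eef_pos'],go(o,.465,-.317,.1,99))
c=camera('wrist'); pickle.dump(c,open('w3.pkl','wb')); cv2.imwrite('pics/w3.png',c['pixels'][:,:,::-1])
o=readout.get_obs(); print(o['eef_pos'],go(o,.465,-.317,.1,99))
E
```

```text
[ 0.52925229 -0.3166078   0.16666168] (array([63.6,  9.2, 66.7]), np.float64(-0.4))
[ 0.52911091 -0.31519732  0.16679115] (array([63.6,  7.8, 66.8]), np.float64(-0.3))
```

View pics/w3.png

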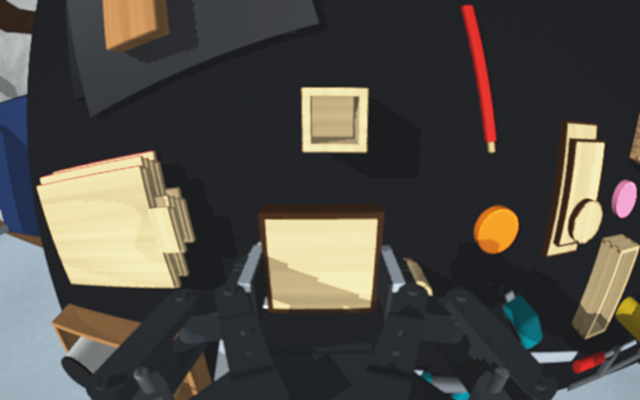

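The square box's rim corners are at (302,88) to (368,153), and the held lid spans (262,213) to (378,310). They're nearly parallel.

```bash
python3 - <<'E'
from h import *
from workcell import readout,camera
c=pickle.load(open('w3.pkl','rb'))
p=ray(c,[(302,87.5),(368,87.5),(368,153),(302,153)],.058,True); print(p.mean(0),np.linalg.norm(p[0]-p[1]),np.linalg.norm(p[1]-p[2]))
print('dir',np.degrees(np.arctan2(*(p[0]-p[1])[1::-1])))
l=ray(c,[(261,218),(383,213),(379,308),(271,311)],.1667+.0155,True); print(l.mean(0),l)
o=readout.get_obs(); x,y,_=p.mean(0); print(o['eef_pos'],go(o,x,y,.053,99))
E
```

```text
[ 0.46612086 -0.31418328  0.058     ] 0.05293969367466916 0.05423390494103558
dir -80.77525292451553
[ 0.52661233 -0.31551625  0.1822    ] [[ 0.5053777  -0.34740575  0.1822    ]
 [ 0.49476255 -0.29338013  0.1822    ]
 [ 0.54797745 -0.28254932  0.1822    ]
 [ 0.55833161 -0.3387298   0.1822    ]]
[ 0.52911091 -0.31519732  0.16679115] (array([ 62. ,  10.4, 113.8]), np.float64(-0.3))
```

Call:
jog_arm(motion=[{"x": 30, "y": 5, "z": 20, "spin": 0, "fingers": 0.9}, {"x": 60, "y": 10, "z": 60, "spin": 0, "fingers": 0.9}, {"x": 60, "y": 10, "z": 90, "spin": 0, "fingers": 0.9}, {"x": 60, "y": 10, "z": 104, "spin": 0, "fingers": 0.9}, {"x": 60, "y": 10, "z": 111, "spin": 0, "fingers": 0.9}, {"x": 60, "y": 10, "z": 112, "spin": 0, "fingers": 0.9}, {"x": 60, "y": 10, "z": 112, "spin": 0, "fingers": 0.9}])

```text
clock: 4.75
eef_pos: [0.4697, -0.3145, 0.0563]
tool_rot: [-0.077, 0.997, -0.001, 0.001]
ft_force: [0.6, -0.1, -0.1]
grip_width: 0.0545
grasp_force: 63.4
```

Call:
jog_arm(motion=[{"x": 0, "y": 0, "z": 1, "spin": 0, "fingers": -1}, {"x": 0, "y": 0, "z": 1, "spin": 0, "fingers": -1}, {"x": 0, "y": 0, "z": 1, "spin": 0, "fingers": -1}, {"x": 0, "y": 0, "z": 0, "spin": 0, "fingers": -1}, {"x": 0, "y": 0, "z": -20, "spin": 0, "fingers": -1}, {"x": 0, "y": 0, "z": -60, "spin": 0, "fingers": -1}, {"x": -30, "y": 0, "z": -100, "spin": 0, "fingers": -1}, {"x": -60, "y": 0, "z": -110, "spin": 0, "fingers": -1}])

```text
clock: 5.75
eef_pos: [0.5301, -0.3061, 0.1694]
tool_rot: [-0.076, 0.997, -0.002, 0.003]
ft_force: [0.5, 0.1, -0.4]
grip_width: 0.0854
grasp_force: 0.0
```

```bash
python3 - <<'E'
from h import *
from workcell import readout,camera
c=camera('wrist'); pickle.dump(c,open('w4.pkl','wb')); 
o=readout.get_obs(); print(o['eef_pos'],o['clock'],go(o,.5174,.0114,.12,102.5))
m=mask(c['pixels']); cs,_=cv2.findContours(m,cv2.RETR_EXTERNAL,cv2.CHAIN_APPROX_NONE)
for k in cs:
    if cv2.contourArea(k)>600:
        P=ray(c,k[:,0],.064,True)[:,:2]*1000; (x,y),(w,h),a=cv2.minAreaRect(P.astype(np.float32))
        if abs(x-466)<80 and abs(y+314)<60: print(round(x),round(y),round(w),round(h),a)
E
```

```text
[ 0.53396772 -0.30515152  0.1692589 ] 5.8 (array([-32. , 315.5,  48.1]), np.float64(-3.6))
468 -315 55 54 9.751675605773926
```

Call:
jog_arm(motion=[{"x": -6, "y": 60, "z": 0, "spin": -1, "fingers": -1}, {"x": -12, "y": 120, "z": 0, "spin": -2, "fingers": -1}, {"x": -18, "y": 180, "z": 0, "spin": -3, "fingers": -1}, {"x": -24, "y": 240, "z": 0, "spin": -3.6, "fingers": -1}, {"x": -32, "y": 290, "z": 20, "spin": -3.6, "fingers": -1}, {"x": -32, "y": 315, "z": 48, "spin": -3.6, "fingers": -1}, {"x": -32, "y": 315, "z": 70, "spin": -3.6, "fingers": -1}, {"x": -32, "y": 315, "z": 80, "spin": -3.6, "fingers": -1}])

```text
clock: 6.8
eef_pos: [0.5106, 0.0116, 0.084]
tool_rot: [-0.108, 0.994, 0.0, -0.001]
ft_force: [-0.9, 0.6, -0.6]
grip_width: 0.0854
grasp_force: 0.0
```

Call:
jog_arm(motion=[{"x": 0, "y": 0, "z": 0, "spin": 0, "fingers": -1}])

```text
clock: 6.92
eef_pos: [0.5112, 0.0109, 0.0848]
tool_rot: [-0.107, 0.994, 0.0, -0.001]
ft_force: [0.8, -0.2, 0.2]
grip_width: 0.0852
grasp_force: 0.0
```

```bash
python3 - <<'E'
from h import *
from workcell import readout
o=readout.get_obs(); print(o['eef_pos'],go(o,.5174,.0114,.038,102.5))
E
```

```text
[0.51123697 0.01090848 0.08483528] (array([-6.2, -0.8, 46.8]), np.float64(-0.2))
```

Call:
jog_arm(motion=[{"x": -6, "y": -1, "z": 25, "spin": 0, "fingers": -1}, {"x": -6, "y": -1, "z": 46, "spin": 0, "fingers": -1}, {"x": -6, "y": -1, "z": 46, "spin": 0, "fingers": -1}, {"x": -6, "y": -1, "z": 46, "spin": 0, "fingers": 0.9}, {"x": -6, "y": -1, "z": 46, "spin": 0, "fingers": 0.9}, {"x": -6, "y": -1, "z": 46, "spin": 0, "fingers": 0.9}, {"x": -6, "y": -1, "z": 46, "spin": 0, "fingers": 0.9}, {"x": -6, "y": -1, "z": 46, "spin": 0, "fingers": 0.9}])

```text
clock: 7.92
eef_pos: [0.5191, 0.0114, 0.0414]
tool_rot: [-0.107, 0.994, -0.0, 0.002]
ft_force: [0.1, -0.1, 4.5]
grip_width: 0.0534
grasp_force: 61.8
```

```bash
python3 - <<'E'
from h import *
from workcell import readout
o=readout.get_obs(); print(o['eef_pos'],go(o,.68,-.2,.17,None), o['joint_pos'])
E
```

```text
[0.51914512 0.01135565 0.04138737] (array([-112.4, -241. , -128. ]), 0) [ 2.20892561e-02  4.38368579e-01 -2.45458914e-01  8.83438233e-01
 -3.74691233e-04 -1.93300362e-01]
```

```bash
python3 - <<'E'
from h import *
from workcell import readout
o=readout.get_obs(); print(go(o,.60,-.09,.17,150))
E
```

```text
(array([ -57.8, -116.4, -128.3]), np.float64(-47.7))
```

Call:
jog_arm(motion=[{"x": 0, "y": 0, "z": -40, "spin": 0, "fingers": 0.9}, {"x": 0, "y": 0, "z": -90, "spin": 0, "fingers": 0.9}, {"x": -15, "y": -30, "z": -128, "spin": -10, "fingers": 0.9}, {"x": -35, "y": -70, "z": -128, "spin": -20, "fingers": 0.9}, {"x": -58, "y": -116, "z": -128, "spin": -30, "fingers": 0.9}, {"x": -58, "y": -116, "z": -128, "spin": -40, "fingers": 0.9}, {"x": -58, "y": -116, "z": -128, "spin": -48, "fingers": 0.9}, {"x": -58, "y": -116, "z": -128, "spin": -48, "fingers": 0.9}])

```text
clock: 8.93
eef_pos: [0.5995, -0.0896, 0.168]
tool_rot: [-0.502, 0.865, -0.0, 0.0]
ft_force: [-1.0, 0.5, 0.2]
grip_width: 0.0532
grasp_force: 63.0
```

Call:
jog_arm(motion=[{"x": 0, "y": 0, "z": 0, "spin": 0, "fingers": 0.9}])

```text
clock: 9.05
eef_pos: [0.5993, -0.0893, 0.1679]
tool_rot: [-0.502, 0.865, -0.0, 0.0]
ft_force: [-0.2, -0.2, -0.3]
grip_width: 0.0537
grasp_force: 63.0
```

```bash
python3 - <<'E'
from h import *
from workcell import readout,camera
c=camera('wrist'); pickle.dump(c,open('w5.pkl','wb')); cv2.imwrite('pics/w5.png',c['pixels'][:,:,::-1])
o=readout.get_obs(); print(o['eef_pos'],go(o,.636,-.206,.1,None))
E
```

```text
[ 0.59927508 -0.08923035  0.16779304] (array([ 83.2, -89.8,  67.8]), 0)
```

View pics/w5.png

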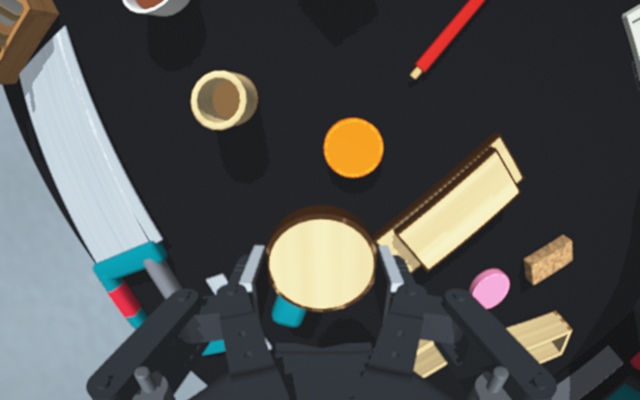

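```bash
python3 - <<'E'
from h import *
c=pickle.load(open('w5.pkl','rb')); cv2.imwrite('pics/w5c.png',cv2.resize(c['pixels'][60:140,180:270,::-1],None,fx=6,fy=6,interpolation=cv2.INTER_CUBIC))
E
```

```text
(no output)
```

View pics/w5c.png

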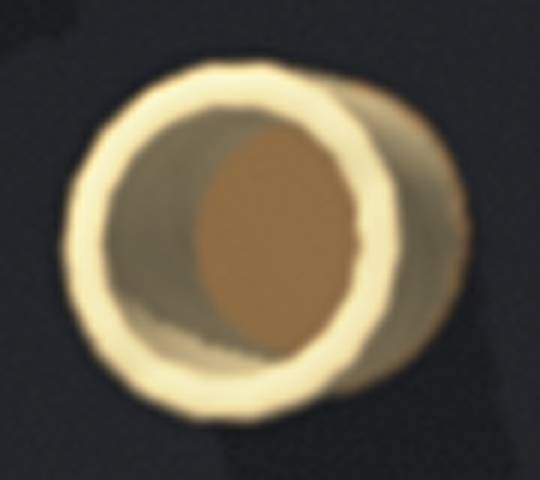

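The crop shows the rim's outer edge clearly, spanning 65–400 by 62–422, so its centre is (232,242) in the crop. The round box's mouth is empty.

```bash
python3 - <<'E'
from h import *
from workcell import readout
c=pickle.load(open('w5.pkl','rb'))
p=ray(c,np.array([(65,242),(400,242),(232,62),(232,422)])/6+[180,60],.05,True); print(p.mean(0),p)
l=ray(c,[(267,265),(376,265),(321,219),(321,311)],.168+.0126,True); print('lid',l.mean(0))
o=readout.get_obs(); print(o['eef_pos'],go(o,*p.mean(0)[:2]+o['eef_pos'][:2]-l.mean(0)[:2],.0494))
E
```

```text
[ 0.63608096 -0.20363434  0.05      ] [[ 0.65774903 -0.21816967  0.05      ]
 [ 0.61460309 -0.18954508  0.05      ]
 [ 0.62207077 -0.22574753  0.05      ]
 [ 0.64990096 -0.18107507  0.05      ]]
lid [ 0.59892994 -0.08989438  0.1806    ]
[ 0.59927508 -0.08923035  0.16779304] (array([ 80.4, -88.6, 118.4]), 0)
```

Call:
jog_arm(motion=[{"x": 40, "y": -44, "z": 0, "spin": 0, "fingers": 0.9}, {"x": 80, "y": -88, "z": 10, "spin": 0, "fingers": 0.9}, {"x": 80, "y": -88, "z": 50, "spin": 0, "fingers": 0.9}, {"x": 80, "y": -88, "z": 85, "spin": 0, "fingers": 0.9}, {"x": 80, "y": -88, "z": 105, "spin": 0, "fingers": 0.9}, {"x": 80, "y": -88, "z": 114, "spin": 0, "fingers": 0.9}, {"x": 80, "y": -88, "z": 117, "spin": 0, "fingers": 0.9}, {"x": 80, "y": -88, "z": 117, "spin": 0, "fingers": 0.9}])

```text
clock: 10.1
eef_pos: [0.6369, -0.2025, 0.0513]
tool_rot: [-0.503, 0.864, -0.001, 0.001]
ft_force: [0.1, -0.6, -1.8]
grip_width: 0.0529
grasp_force: 63.1
```

Call:
jog_arm(motion=[{"x": 0, "y": 0, "z": 0, "spin": 0, "fingers": 0.9}])

```text
clock: 10.22
eef_pos: [0.637, -0.2026, 0.0516]
tool_rot: [-0.503, 0.864, -0.001, 0.001]
ft_force: [-1.1, -1.2, -0.8]
grip_width: 0.0532
grasp_force: 63.1
```

Call:
jog_arm(motion=[{"x": 0, "y": 0, "z": 1.5, "spin": 0, "fingers": 0.9}, {"x": 0, "y": 0, "z": 1.5, "spin": 0, "fingers": -1}, {"x": 0, "y": 0, "z": 1.5, "spin": 0, "fingers": -1}, {"x": 0, "y": 0, "z": 1.5, "spin": 0, "fingers": -1}, {"x": 0, "y": 0, "z": -15, "spin": 0, "fingers": -1}, {"x": 0, "y": 0, "z": -55, "spin": 0, "fingers": -1}, {"x": -40, "y": 20, "z": -100, "spin": 0, "fingers": -1}, {"x": -80, "y": 60, "z": -118, "spin": 0, "fingers": -1}])

```text
clock: 11.22
eef_pos: [0.6263, -0.1036, 0.1731]
tool_rot: [-0.502, 0.865, -0.003, 0.003]
ft_force: [0.0, 0.2, -0.9]
grip_width: 0.0852
grasp_force: 0.0
```

```bash
python3 - <<'E'
from h import *
from workcell import readout,camera
c=camera('wrist'); pickle.dump(c,open('w6.pkl','wb')); cv2.imwrite('pics/w6.png',c['pixels'][:,:,::-1])
o=readout.get_obs(); print(o['eef_pos'],go(o,.52,.012,.2,102.4))
E
```

```text
[ 0.62433016 -0.09561564  0.17507778] (array([-42.9, 143.6, -25.2]), np.float64(48.3))
```

View pics/w6.png

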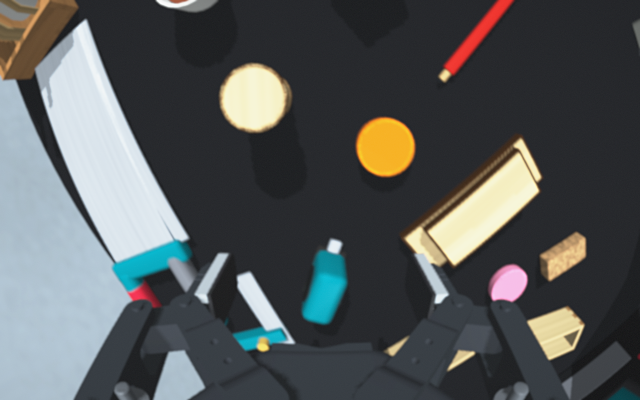

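The round lid is closed on its box at (255,98). Next is the pile, which gets a look from above.

Call:
jog_arm(motion=[{"x": -10, "y": 30, "z": -10, "spin": 10, "fingers": -1}, {"x": -20, "y": 70, "z": -25, "spin": 20, "fingers": -1}, {"x": -30, "y": 110, "z": -25, "spin": 30, "fingers": -1}, {"x": -43, "y": 143, "z": -25, "spin": 40, "fingers": -1}, {"x": -43, "y": 143, "z": -25, "spin": 48, "fingers": -1}, {"x": -43, "y": 143, "z": -25, "spin": 48, "fingers": -1}, {"x": -43, "y": 143, "z": -25, "spin": 48, "fingers": -1}])

```text
clock: 12.15
eef_pos: [0.521, 0.0046, 0.1939]
tool_rot: [-0.108, 0.994, -0.0, 0.001]
ft_force: [-0.3, -0.4, 0.1]
grip_width: 0.0853
grasp_force: 0.0
```

```bash
python3 - <<'E'
from h import *
from workcell import readout,camera
c=camera('wrist'); pickle.dump(c,open('w7.pkl','wb'))
o=readout.get_obs(); print(o['eef_pos'],o['clock'],go(o,.488,.0066,.0205,102.4))
cv2.imwrite('pics/w7c.png',cv2.resize(c['pixels'][60:290,240:340,::-1],None,fx=2.6,fy=2.6,interpolation=cv2.INTER_CUBIC))
E
```

```text
[0.52093464 0.00451044 0.19364325] 12.2 (array([ 31.8,   9.1, 173.1]), np.float64(0.0))
```

View pics/w7c.png

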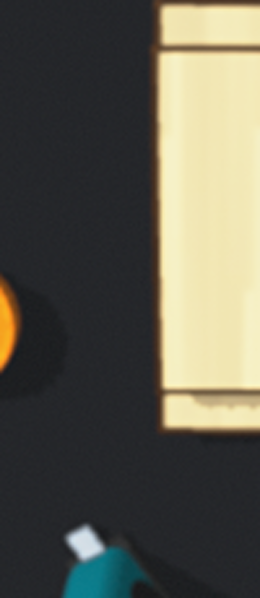

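The crop shows the left half of the remaining pile: medium lid on long lid, square, with medium corners at (300,78) and (302,210) in full pixels.

```bash
python3 - <<'E'
from h import *
c=pickle.load(open('w7.pkl','rb'))
for l,z,hw in(([(157,48),(162,391)],.036,31),([(159,3),(163,431)],.018,32)):
    p=ray(c,np.array(l)/2.6+[240,60],z,True)[:,:2]*1000; d=p[1]-p[0]; L=np.linalg.norm(d); d/=L; m=p.mean(0)+hw*np.array([-d[1],d[0]]); print(p,L,m,np.degrees(np.arctan2(d[1],d[0])))
E
```

```text
[[428.58290746 -35.62046104]
 [559.18427842  -6.61189729]] 133.7842100817797 [487.16183201   9.1463047 ] 12.522970117751928
[[410.06338887 -40.05371581]
 [584.37167977  -2.19966125]] 178.37126933630748 [490.4264757   10.14440871] 12.25251583893501
```

Call:
jog_arm(motion=[{"x": 16, "y": 4, "z": 55, "spin": 0, "fingers": -1}, {"x": 33, "y": 8, "z": 100, "spin": 0, "fingers": -1}, {"x": 33, "y": 8, "z": 135, "spin": 0, "fingers": -1}, {"x": 33, "y": 8, "z": 135, "spin": 0, "fingers": -1}])

```text
clock: 12.7
eef_pos: [0.4841, 0.0052, 0.0559]
tool_rot: [-0.108, 0.994, 0.0, -0.003]
ft_force: [1.0, -0.7, 0.2]
grip_width: 0.0854
grasp_force: 0.0
```

```bash
python3 - <<'E'
from h import *
from workcell import readout
o=readout.get_obs(); print(o['eef_pos'],go(o,.487,.008,.022,102.4))
E
```

```text
[0.48406544 0.00520802 0.05590813] (array([-3.7,  2.1, 33.9]), np.float64(-0.0))
```

Call:
jog_arm(motion=[{"x": -3, "y": 2, "z": 20, "spin": 0, "fingers": -1}, {"x": -3, "y": 2, "z": 34, "spin": 0, "fingers": -1}, {"x": -3, "y": 2, "z": 34, "spin": 0, "fingers": -1}, {"x": -3, "y": 2, "z": 34, "spin": 0, "fingers": 0.9}, {"x": -3, "y": 2, "z": 34, "spin": 0, "fingers": 0.9}, {"x": -3, "y": 2, "z": 34, "spin": 0, "fingers": 0.9}, {"x": -3, "y": 2, "z": 34, "spin": 0, "fingers": 0.9}])

```text
clock: 13.58
eef_pos: [0.4901, 0.008, 0.0259]
tool_rot: [-0.108, 0.994, -0.0, 0.001]
ft_force: [-1.6, -0.6, 5.6]
grip_width: 0.0597
grasp_force: 63.9
```

```bash
python3 - <<'E'
from h import *
from workcell import readout
o=readout.get_obs(); print(o['eef_pos'],go(o,.52,.31,.18,68.5),go(o,.52,.28,.18,68.5))
E
```

```text
[0.4900861  0.00804843 0.02592602] (array([ -94.1,  288.4, -154.1]), np.float64(33.8)) (array([ -87.7,  259.1, -154.1]), np.float64(33.8))
```

```bash
python3 - <<'E'
from h import *
from workcell import readout
o=readout.get_obs(); print(go(o,.57,.256,.18,68.5))
E
```

```text
(array([-131.4,  225. , -153.9]), np.float64(33.8))
```

Call:
jog_arm(motion=[{"x": 0, "y": 0, "z": -10, "spin": 0, "fingers": 0.9}, {"x": 0, "y": 0, "z": -35, "spin": 0, "fingers": 0.9}, {"x": 0, "y": 0, "z": -90, "spin": 0, "fingers": 0.9}, {"x": 0, "y": 0, "z": -150, "spin": 0, "fingers": 0.9}])

```text
clock: 14.08
eef_pos: [0.4883, 0.0082, 0.1759]
tool_rot: [-0.108, 0.994, 0.0, -0.001]
ft_force: [1.7, -0.2, -0.8]
grip_width: 0.0594
grasp_force: 65.0
```

Call:
jog_arm(motion=[{"x": -20, "y": 35, "z": 0, "spin": 6, "fingers": 0.9}, {"x": -45, "y": 80, "z": 0, "spin": 13, "fingers": 0.9}, {"x": -75, "y": 125, "z": 0, "spin": 20, "fingers": 0.9}, {"x": -105, "y": 175, "z": 0, "spin": 27, "fingers": 0.9}, {"x": -131, "y": 225, "z": 0, "spin": 34, "fingers": 0.9}, {"x": -131, "y": 225, "z": 0, "spin": 34, "fingers": 0.9}, {"x": -131, "y": 225, "z": 0, "spin": 34, "fingers": 0.9}])

```text
clock: 14.95
eef_pos: [0.5685, 0.2559, 0.1743]
tool_rot: [0.187, 0.982, -0.0, -0.0]
ft_force: [-0.4, -0.9, -2.1]
grip_width: 0.0591
grasp_force: 65.1
```

```bash
python3 - <<'E'
from h import *
from workcell import readout,camera
c=camera('wrist'); pickle.dump(c,open('w8.pkl','wb')); cv2.imwrite('pics/w8.png',c['pixels'][:,:,::-1])
o=readout.get_obs(); print(o['eef_pos'],o['tool_rot'],go(o,.439,.306,.1,68.5))
E
```

```text
[0.56852622 0.25520185 0.17449599] [ 1.87806356e-01  9.82205978e-01 -3.64405532e-04 -2.36479516e-04] (array([139.1,  -0.5,  74.5]), np.float64(-0.1))
```

View pics/w8.png

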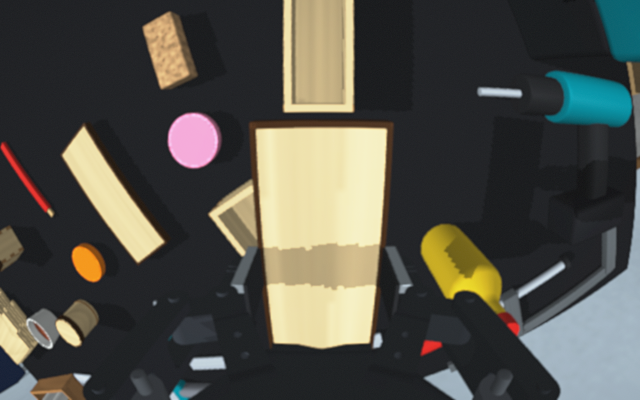

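The held medium lid spans (252,125) to (392,345). The medium box's near rim edge runs from (284,111) to (353,111), with sides going straight up, so they're aligned.

```bash
python3 - <<'E'
from h import *
from workcell import readout
c=pickle.load(open('w8.pkl','rb'))
p=ray(c,[(283.5,111.5),(353.5,111.5),(284.5,40),(353.5,40)],.052,True)[:,:2]*1000
w=p[1]-p[0]; print(np.linalg.norm(w)); d=(p[2]-p[0])/np.linalg.norm(p[2]-p[0])+(p[3]-p[1])/np.linalg.norm(p[3]-p[1]); d/=np.linalg.norm(d)
ctr=(p[0]+p[1])/2+66*d; print(ctr,np.degrees(np.arctan2(d[1],d[0])),np.degrees(np.arctan2(w[1],w[0])))
o=readout.get_obs(); zt=o['eef_pos'][2]+.054-.0259+0-.018
l=ray(c,[(251,125),(393,125)],zt,True)[:,:2]*1000; wl=l[1]-l[0]; lc=l.mean(0)+68*d; print('lid',np.linalg.norm(wl),lc,np.degrees(np.arctan2(wl[1],wl[0])),o['eef_pos'])
T=o['eef_pos'][:2]+(ctr-lc)/1000; print(go(o,*T,.0539))
E
```

```text
59.61110613426838
[442.35526692 304.25317662] 158.03171714622007 68.36516030393123
lid 61.76657846084947 [440.8982512  307.70844499] 68.48056964986411 [0.56852622 0.25520185 0.17449599]
(array([ -2.7,  -2.6, 120.6]), 0)
```

Call:
jog_arm(motion=[{"x": 55, "y": -1, "z": 0, "spin": 0, "fingers": 0.9}, {"x": 110, "y": -2, "z": 10, "spin": 0, "fingers": 0.9}, {"x": 133, "y": -2, "z": 50, "spin": 0, "fingers": 0.9}, {"x": 133, "y": -2, "z": 85, "spin": 0, "fingers": 0.9}, {"x": 133, "y": -2, "z": 105, "spin": 0, "fingers": 0.9}, {"x": 133, "y": -2, "z": 114, "spin": 0, "fingers": 0.9}, {"x": 133, "y": -2, "z": 118, "spin": 0, "fingers": 0.9}, {"x": 133, "y": -2, "z": 118, "spin": 0, "fingers": 0.9}])

```text
clock: 16.0
eef_pos: [0.4452, 0.3031, 0.057]
tool_rot: [0.188, 0.982, 0.0, 0.0]
ft_force: [0.1, 0.5, -1.5]
grip_width: 0.0596
grasp_force: 65.1
```

```bash
python3 - <<'E'
from h import *
from workcell import readout
o=readout.get_obs(); print(o['eef_pos'],go(o,.4439,.3027,.0539,68.4))
E
```

```text
[0.44524437 0.30309464 0.05702248] (array([ 1.1, -0.9,  3.1]), np.float64(-0.1))
```

Good. Lower the last 2 mm, release, and back off.

Call:
jog_arm(motion=[{"x": 1, "y": -1, "z": 2.5, "spin": 0, "fingers": 0.9}, {"x": 1, "y": -1, "z": 2.5, "spin": 0, "fingers": -1}, {"x": 1, "y": -1, "z": 2.5, "spin": 0, "fingers": -1}, {"x": 1, "y": -1, "z": 2.5, "spin": 0, "fingers": -1}, {"x": 1, "y": -1, "z": -15, "spin": 0, "fingers": -1}, {"x": 1, "y": -1, "z": -60, "spin": 0, "fingers": -1}, {"x": -50, "y": -1, "z": -110, "spin": 0, "fingers": -1}, {"x": -100, "y": -30, "z": -125, "spin": 0, "fingers": -1}])

```text
clock: 17.0
eef_pos: [0.5261, 0.2435, 0.1834]
tool_rot: [0.186, 0.983, 0.002, 0.003]
ft_force: [1.0, -0.4, -0.2]
grip_width: 0.0851
grasp_force: 0.0
```

```bash
python3 - <<'E'
from h import *
from workcell import readout,camera
c=camera('wrist'); pickle.dump(c,open('w9.pkl','wb')); cv2.imwrite('pics/w9.png',c['pixels'][:,:,::-1])
o=readout.get_obs(); print(o['eef_pos'],o['joint_pos'],go(o,.49,.0085,.1,102.4))
E
```

```text
[0.53161474 0.23656375 0.18518042] [ 0.42159826  0.41647622  0.13303174  1.27675516 -0.0055938   0.8044528 ] (array([ -45.6, -227.4,   84.9]), np.float64(-34.3))
```

View pics/w9.png

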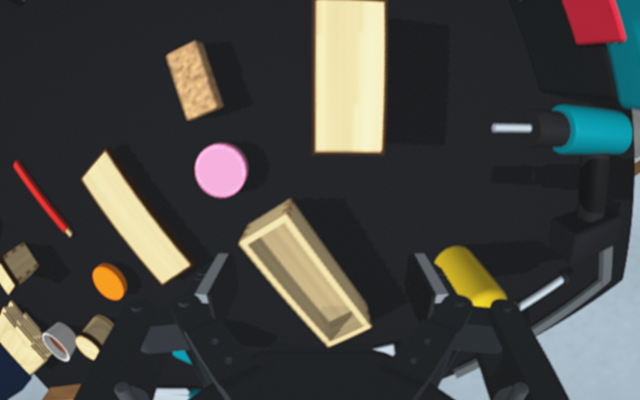

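The medium lid is home at (350,77). The long lid (135,217) is alone on the table, and the long box's rim is at (305,275).

```bash
python3 - <<'E'
from h import *
c=pickle.load(open('w9.pkl','rb'))
p=ray(c,[(105,151),(82,181),(164,284),(190,262)],.018,True)[:,:2]*1000
print(p.mean(0),np.linalg.norm(p[0]-p[1]),np.linalg.norm(p[1]-p[2]),p)
b=ray(c,[(240,243),(331,347),(371,326),(291,200)],.046,True)[:,:2]*1000;print(b.mean(0),b,np.linalg.norm(b[0]-b[1]),np.linalg.norm(b[1]-b[2]))
m=mask(c['pixels'])
k=[k for k in cv2.findContours(m,cv2.RETR_EXTERNAL,cv2.CHAIN_APPROX_NONE)[0] if cv2.pointPolygonTest(k,(350,77),False)>=0][0]
print(cv2.boundingRect(k)); q=ray(c,[(314,153),(384,153),(314,60),(386,60)],.064,True)[:,:2]*1000; d=(q[2]-q[0]+q[3]-q[1]); d/=np.linalg.norm(d); print('med lid',(q[0]+q[1])/2+68*d,np.linalg.norm(q[0]-q[1]),np.degrees(np.arctan2(d[1],d[0])))
E
```

```text
[491.63651123   6.88588657] 61.98138534016086 175.49401042563065 [[399.18662007  16.90835506]
 [414.60570287 -43.12450273]
 [585.19672504  -1.93165322]
 [567.55699693  55.69134718]]
[632.90079359 192.16239349] [[555.19406198 142.9347679 ]
 [730.39323646 178.27298878]
 [714.73582439 235.79121771]
 [531.28005151 211.65059954]] 178.72755969412236 59.611250719985094
(314, 0, 72, 154)
med lid [441.43463197 303.88014995] 60.94635975001562 158.694895423275
```

Call:
jog_arm(motion=[{"x": -10, "y": -50, "z": 0, "spin": -8, "fingers": -1}, {"x": -20, "y": -105, "z": 0, "spin": -17, "fingers": -1}, {"x": -30, "y": -160, "z": 10, "spin": -26, "fingers": -1}, {"x": -40, "y": -210, "z": 40, "spin": -34, "fingers": -1}, {"x": -46, "y": -227, "z": 70, "spin": -34, "fingers": -1}, {"x": -46, "y": -227, "z": 100, "spin": -34, "fingers": -1}, {"x": -46, "y": -227, "z": 130, "spin": -34, "fingers": -1}, {"x": -46, "y": -227, "z": 130, "spin": -34, "fingers": -1}])

```text
clock: 18.05
eef_pos: [0.4802, 0.0135, 0.0479]
tool_rot: [-0.107, 0.994, 0.0, -0.003]
ft_force: [0.4, -1.2, -0.5]
grip_width: 0.0855
grasp_force: 0.0
```

```bash
python3 - <<'E'
from h import *
from workcell import readout
o=readout.get_obs(); print(o['eef_pos'],go(o,.491,.009,.006,102.3))
E
```

```text
[0.48023842 0.01348867 0.04790196] (array([-9.8, -6.7, 41.8]), np.float64(0.0))
```

Call:
jog_arm(motion=[{"x": -10, "y": -6, "z": 20, "spin": 0, "fingers": -1}, {"x": -10, "y": -6, "z": 35, "spin": 0, "fingers": -1}, {"x": -10, "y": -6, "z": 43, "spin": 0, "fingers": -1}, {"x": -10, "y": -6, "z": 43, "spin": 0, "fingers": -1}, {"x": -10, "y": -6, "z": 43, "spin": 0, "fingers": 0.9}, {"x": -10, "y": -6, "z": 43, "spin": 0, "fingers": 0.9}, {"x": -10, "y": -6, "z": 43, "spin": 0, "fingers": 0.9}, {"x": -10, "y": -6, "z": 43, "spin": 0, "fingers": 0.9}])

```text
clock: 19.05
eef_pos: [0.4944, 0.0098, 0.0084]
tool_rot: [-0.108, 0.994, -0.0, 0.001]
ft_force: [-2.7, -0.3, 5.2]
grip_width: 0.0613
grasp_force: 63.8
```

```bash
python3 - <<'E'
from h import *
from workcell import readout
o=readout.get_obs(); print(o['eef_pos'],o['joint_pos'][5],go(o,.58,.06,.18,120),go(o,.56,.16,.2,101.2))
E
```

```text
[0.49437384 0.00978843 0.00837092] -0.19556913317075464 (array([ -94.7,   30.6, -171.5]), np.float64(-17.7)) (array([ -96.5,  132.6, -191.5]), np.float64(1.1))
```

```bash
python3 - <<'E'
from h import *
from workcell import readout
o=readout.get_obs(); print(go(o,.6384,.1917,.15,101.3))
E
```

```text
(array([-179.8,  146.8, -141.4]), np.float64(1.0))
```

Call:
jog_arm(motion=[{"x": 0, "y": 0, "z": -10, "spin": 0, "fingers": 0.9}, {"x": 0, "y": 0, "z": -40, "spin": 0, "fingers": 0.9}, {"x": 0, "y": 0, "z": -90, "spin": 0, "fingers": 0.9}, {"x": 0, "y": 0, "z": -140, "spin": 0, "fingers": 0.9}])

```text
clock: 19.55
eef_pos: [0.4934, 0.0099, 0.1486]
tool_rot: [-0.108, 0.994, 0.0, -0.0]
ft_force: [0.9, 0.8, -2.0]
grip_width: 0.0609
grasp_force: 65.6
```

Call:
jog_arm(motion=[{"x": -40, "y": 32, "z": 0, "spin": 1, "fingers": 0.9}, {"x": -80, "y": 65, "z": 0, "spin": 1, "fingers": 0.9}, {"x": -120, "y": 98, "z": 0, "spin": 1, "fingers": 0.9}, {"x": -155, "y": 127, "z": 0, "spin": 1, "fingers": 0.9}, {"x": -180, "y": 147, "z": 0, "spin": 1, "fingers": 0.9}, {"x": -180, "y": 147, "z": 0, "spin": 1, "fingers": 0.9}, {"x": -180, "y": 147, "z": 0, "spin": 1, "fingers": 0.9}])

```text
clock: 20.42
eef_pos: [0.6375, 0.1916, 0.1467]
tool_rot: [-0.099, 0.995, -0.0, -0.001]
ft_force: [-1.5, 1.1, -1.7]
grip_width: 0.0611
grasp_force: 65.7
```

```bash
python3 - <<'E'
from h import *
from workcell import readout,camera
c=camera('wrist'); pickle.dump(c,open('w10.pkl','wb')); cv2.imwrite('pics/w10.png',c['pixels'][:,:,::-1])
o=readout.get_obs(); print(o['eef_pos'],o['joint_pos'],go(o,.6384,.1917,.0484,101.3))
E
```

```text
[0.63750284 0.1911944  0.14698354] [ 2.91495560e-01  6.16728134e-01  3.61068703e-01  1.31625917e+00
 -2.63160464e-04  9.39449545e-02] (array([-1.1,  0.4, 98.6]), np.float64(0.0))
```

View pics/w10.png

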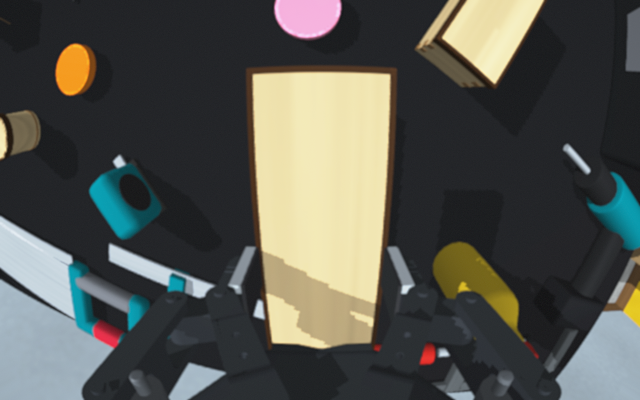

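The held lid's near edge runs (248,70) to (396,70) and the box is hidden beneath it. I'll check the lid's offset in the grip from that edge.

```bash
python3 - <<'E'
from h import *
c=pickle.load(open('w10.pkl','rb'))
q=ray(c,[(247,70.5),(396,70.5)],.1566,True)[:,:2]*1000; d=np.array([np.cos(np.radians(11.3)),np.sin(np.radians(11.3))]); print(np.linalg.norm(q[0]-q[1]),q.mean(0)+90*d)
E
```

```text
63.93320502629563 [634.01060691 191.22500275]
```

Call:
jog_arm(motion=[{"x": -1, "y": 0, "z": 40, "spin": 0, "fingers": 0.9}, {"x": -1, "y": 0, "z": 70, "spin": 0, "fingers": 0.9}, {"x": -1, "y": 0, "z": 86, "spin": 0, "fingers": 0.9}, {"x": -1, "y": 0, "z": 93, "spin": 0, "fingers": 0.9}, {"x": -1, "y": 0, "z": 96, "spin": 0, "fingers": 0.9}, {"x": -1, "y": 0, "z": 97, "spin": 0, "fingers": 0.9}, {"x": -1, "y": 0, "z": 97, "spin": 0, "fingers": 0.9}])

```text
clock: 21.35
eef_pos: [0.6398, 0.1924, 0.0509]
tool_rot: [-0.099, 0.995, 0.0, 0.001]
ft_force: [-0.1, 0.5, -1.2]
grip_width: 0.0615
grasp_force: 65.6
```

Call:
jog_arm(motion=[{"x": 1, "y": 0, "z": 2, "spin": 0, "fingers": 0.9}, {"x": 1, "y": 0, "z": 2, "spin": 0, "fingers": -1}, {"x": 1, "y": 0, "z": 2, "spin": 0, "fingers": -1}, {"x": 1, "y": 0, "z": 2, "spin": 0, "fingers": -1}, {"x": 1, "y": 0, "z": -15, "spin": 0, "fingers": -1}, {"x": 1, "y": 0, "z": -60, "spin": 0, "fingers": -1}, {"x": 40, "y": -20, "z": -110, "spin": 0, "fingers": -1}, {"x": 90, "y": -50, "z": -120, "spin": 0, "fingers": -1}])

```text
clock: 22.35
eef_pos: [0.5635, 0.1262, 0.175]
tool_rot: [-0.1, 0.995, 0.001, 0.005]
ft_force: [0.5, -0.9, 0.8]
grip_width: 0.0855
grasp_force: 0.0
```

Call:
jog_arm(motion=[{"x": 60, "y": -20, "z": 0, "spin": 0, "fingers": -1}, {"x": 120, "y": -40, "z": 0, "spin": 0, "fingers": -1}, {"x": 180, "y": -60, "z": 0, "spin": 0, "fingers": -1}, {"x": 180, "y": -60, "z": 0, "spin": 0, "fingers": -1}])

```text
clock: 22.85
eef_pos: [0.3913, 0.0297, 0.1704]
tool_rot: [-0.098, 0.995, -0.0, -0.001]
ft_force: [-0.3, 0.6, 1.0]
grip_width: 0.0856
grasp_force: 0.0
```

```bash
python3 - <<'E'
from h import *
from workcell import readout,camera
c=camera('top'); a=c['pixels'][110:280,160:480,::-1]; a=cv2.resize(a,None,fx=2.4,fy=2.4,interpolation=cv2.INTER_CUBIC)
s=camera('scene')['pixels'][90:330,190:510,::-1]
cv2.imwrite('pics/top9.png',a); cv2.imwrite('pics/scene9.png',cv2.resize(s,None,fx=2.4,fy=2.4,interpolation=cv2.INTER_CUBIC))
m=mask(c['pixels']); cs,_=cv2.findContours(m,cv2.RETR_EXTERNAL,cv2.CHAIN_APPROX_NONE)
for n,u,v,z in(('long',243,165,.058),('med',197,237,.064),('sq',439,227,.070),('rd',392,162,.062)):
    for k in cs:
        if cv2.pointPolygonTest(k,(u,v),False)>=0:
            P=ray(c,k[:,0,:],z/2)[:,:2]; (x,y),(w,h),g=cv2.minAreaRect((P*1000).astype(np.float32)); print(n,round(x),round(y),round(w),round(h),round(g,1))
print(readout.get_obs()['eef_pos'])
E
```

```text
long 634 193 198 75 11.5
med 438 307 83 142 68.4
sq 467 -317 61 74 9.3
rd 636 -207 60 71 88.5
[0.39669727 0.03099786 0.17153627]
```

View pics/scene9.png

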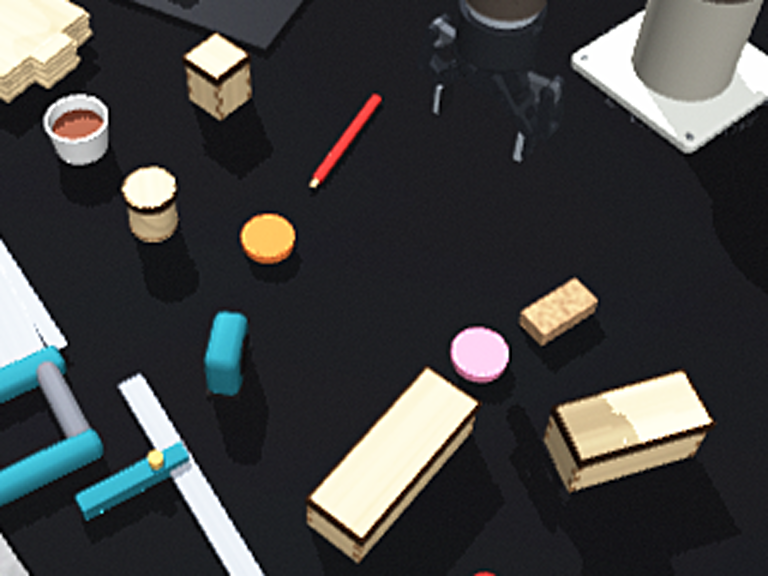

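All four lids sit flat and square on their boxes, and the pot is untouched at (77,128). I'm handing in.

```bash
python3 -c "
from workcell import bot
print(bot.job_done())"
```

```text
the job is handed in; nothing more can be done
None
```

The job is handed in after about 23 s of the 96 s: the last picture shows each of the four lids flat and square on its own box and the filler pot untouched, but the hand-in gave no verdict.

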